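# Feel for the blind hole of an insulating spacer and hold it hole-up

### The arm

A 6-joint arm with a two-finger parallel gripper is mounted at the origin on the work surface. World frame = base frame: x ahead of the robot, y to its left, z up, the work surface at z = 0. Lengths are in m, angles in rad, forces in N, time in s.
With the tool pointing down it reaches from about 0.25 to 0.725 m from the base axis. Payload 4 kg.
Tool frame: the origin (TCP) lies midway between the tips of the shut fingers; the grasp point (between the pads) lies 19 mm behind it (bot.grip_point_offset is the distance from the TCP to the grasp point, in m); z points along the fingers, y is the line along which they close (so a half turn about z gives the same grasp; the last joint's range is limited). The gripper opens to 85 mm and grips with 20 to 120 N. Pads are 22 mm wide; open, the fingers measure 114 mm over their backs; the gripper's body (76 mm by 85 mm) begins 54 mm behind the grasp point. The pads swing forward as they close: fully open they stand 13 mm farther back than shut.
Start: joints at [1.34, 0.241, 0.005, 1.335, 0, 1.571], TCP at [0.114, 0.487, 0.231] pointing down, gripper open.
Joint ranges: [-2.72, 2.72], [-1.05, 1.87], [-1.09, 1.28], [-1.99, 2.15], [-1.42, 1.44], [-3.14, 3.14]. Speed limits (rad/s): [2.79, 2.79, 3.14, 3.14, 3.14, 3.14].

### API

Orientations are given as a unit quaternion [x, y, z, w].
In Python, from workcell import bot gives the robot as it stands.
- The arm moves only by the tool step_arm, never from a script. Its argument "targets" is text: rows parted by semicolons, each of 7 numbers parted by spaces: the opening, from -1 (shut) to 1 (fully open), so that 0 is half open, then the shift along the world's x, y, z normalised to -1 to 1, where 1 is 0.5 m, then the turn, a rotation vector about the world's x, y, z normalised to -1 to 1, where 1 is pi/4 rad. In form: gripper x y z wx wy wz; .... A call has 1 to 10 rows; each row is the pose to reach, as a shift and turn from the pose commanded when the call began; what a row does not reach only later rows make up. A row lasts 1/12 s, in which the tool goes at most 41.7 mm and 7.16 degrees, less where a joint would pass 70% of its speed; a pose out of reach is approached as far as the arm can. A call with a number of a shift or a turn outside -1 to 1 is refused whole. A call with a gripper value outside its range is refused whole. The fingers move at their own pace and stop on an object; the grip force is fixed at half the most. Time passes only in rows, so rows that repeat a pose let the fingers close. It gives the time, the measured TCP pose, the force, the opening and the grip force at its end, in the units of the state.
- bot.get_obs(): the state, without advancing time (a new reading comes with each control period).
- bot.camera(name): name is "scene" or "top" or "wrist"; returns the picture (480x640x3 uint8, red, green, blue); there is no depth.
- bot.camera_info(name): a dict with "vertical_fov" (degrees; the focal length in pixels is half the picture's height over the tangent of half this angle, whatever the lens; pixels are square), "cx", "cy" (the principal point, pixels), "D" ([k1, k2, p1, p2, k3] as OpenCV has them; the pictures are not rectified), "pose" (4x4, takes a point from camera to world coordinates). Camera axes: x right, y up, looking along -z (the intrinsics and any distortion apply to the point x, -y, -z); pixel columns grow to the right and rows downward; lengths in m; the calibration is good to about 2 mm. A picture is of the moment at which its call begins: read the wrist's pose just before it. camera_info takes no time and is no camera call; for the wrist camera it gives the pose at the moment of the call.
- bot.job_done(): hands the job in; it is judged then, once.
The state is a dict: "clock": time; "joint_pos": joint angles; "joint_vel": joint speeds; "tau": joint torques, N m; "eef_pos": TCP position; "tool_rot": TCP orientation; "ft_force": force on the tool from outside, world axes, zero at the start; "ft_torque": the same for the moment, N m; "grip_width": finger opening in m; "grasp_force": force on a finger pad.
Only numpy, scipy, OpenCV 4.12 (cv2) and the standard library are available. Lean on these libraries where they do the work, as an engineer would, in place of code of your own. Each camera call takes 0.05 s, during which the arm holds its last target. There are 200 camera calls.

### The job

Pick the loose red insulating spacer out of the parts tray without shifting the other parts in it. Only one of its ends is drilled: stand one end squarely on the bare stud of the open chassis and press lightly to feel whether it slips over or stops on top. Then turn the spacer over if need be and finish while still holding it in the gripper, still and upright with the hole facing straight up, about 20 cm above the bench and touching nothing else, so that I can drop the brass bush in; do not let go of it.

Things in the scene. Friction and masses are not known exactly. Their poses are not given: they have to be found in the camera images.
- spacer: loose dark-red square post 34 x 34 mm, 66 mm long, about 0.11 kg; from the side both ends look alike. One end face is blank, the other has a central blind hole 16 mm wide, 30 mm deep. Origin at the post's centre; its x axis runs along its length (which end is drilled you must find), y and z square to the side faces. Starts lying on a side face on the tray floor, any yaw, origin 17 mm above it.
- stud: bare upright steel stud 8 mm thick on the near half of the chassis; its blunt top is 36 mm above the chassis floor, 48 mm above the bench. Origin at the centre of its top, z up. Nothing within 55 mm of it is higher than it. The blank end of the spacer stops on its top; the drilled end drops over it until the hole's bottom meets it 30 mm further down, with 4 mm of play all round.
- chassis: open amplifier chassis fixed to the bench: cream pan 340 mm (x) by 260 mm (y), floor 12 mm above the bench, rims 32 mm, dark front panel 107 mm high on its +x edge, parts up to 70 mm high in the far half. Another such spacer is fitted upright for good at x -85, y -85 mm (78 mm high). Origin on the bench under the pan's middle; stud at x -85, y +30 mm.
- tray: grey open parts tray fixed to the bench, 320 mm (x) by 260 mm (y), walls 4 mm thick, 30 mm high, floor 4 mm thick. Origin on the bench under its centre. The spacer lies near its middle, other parts in its corners, tiny washers and screws by the walls (no obstacle). The bench between tray and chassis (at least 160 mm wide) is clear and flat, at height 0: the spacer may be laid there to change grip.
- capacitor: blue can capacitor standing in the tray, 35 mm across, 32 mm high, origin under its centre; leave alone
- knob: black control knob standing in the tray, skirt 38 mm across, 20 mm high, origin under its centre; leave alone
- heatsink: finned aluminium heat sink in the tray, 42 x 36 mm, 25 mm high, origin under its centre; leave alone
- relay: yellow relay in the tray, 30 x 30 mm, 30 mm high, origin under its centre; leave alone
Things that resemble listed ones, but are neither listed nor needed, are in the scene too. There is more than one size of the spacer; the job needs the largest.

How it is judged:
On the way, in this order (a step that is already met when the one before it is completed fails the run):
1. the spacer is held in the gripper, its centre at least 70 mm above the tray's underside (z of spacer in the frame of tray above 0.07 m and contact force between spacer and the fingers above 0.5 N), for 0.1 s.
2. one end has been tried on the stud: while held, either the stud is at least 25 mm deep in the hole, or its top bears on the blank end within 7 mm of the middle each way (contact force between spacer and stud above 0.3 N and contact force between spacer and the fingers above 0.5 N and y of stud in the frame of spacer between -0.007 and 0.007 m and z of stud in the frame of spacer between -0.007 and 0.007 m and (x of stud in the frame of spacer between -0.037 and -0.029 m or x of stud in the frame of spacer between -0.002 and 0.008 m)), for 0.1 s.
At the end, for the whole second after the job is handed in: Spacer still held in the gripper, hole up within 0.2 rad of vertical, its centre over 150 mm above the bench, at rest (under 30 mm/s and 0.2 rad/s), touching neither chassis, stud nor tray; the four other tray parts within 25 mm of their start (angle between spacer's own x axis and vertical below 0.2 rad and height (world z) of spacer above 0.15 m and contact force between spacer and the fingers above 0.5 N and contact force between spacer and chassis below 0.05 N and contact force between spacer and stud below 0.05 N and contact force between spacer and tray below 0.05 N and linear speed of spacer below 0.03 m/s and angular speed of spacer below 0.2 rad/s and distance of each of capacitor, knob, heatsink, relay from where it was at the start of the episode below 0.025 m); the arm keeps its last pose, push and grip.
It fails at once if another part in the tray is shifted by more than 25 mm (distance of any of capacitor, knob, heatsink, relay from where it was at the start of the episode above 0.025 m).
It fails at once if the spacer is pressed on the stud with more than 60 N (contact force between spacer and stud above 60 N).
It also fails if it takes over 72 s, if anything falls off the work surface, if the arm or the gripper's body presses on something with over 40 N, if the wrist force passes 120 N, or if a joint passes its speed limit or range.

## Working session

There is one attempt and no reset: what is moved stays moved. The work goes in short steps, Python scripts to look and compute and a tool call to move; the robot and the scene stay as the last step left them, time stands still between calls to the robot, and variables do not carry over. Pictures are saved under pics/ and viewed, at most 10 in all, crops included, and the job is handed in when it is done.

Besides the shell and the picture viewer there is one more tool, called as name(argument=value, ...) on one line, values as JSON. step_arm: Moves the arm, as the interface text tells. Scaled input: -1 to 1 covers 0.5 m each way for a shift and pi/4 rad each way for a turn. Its arguments: {"type":"object","properties":{"targets":{"type":"string"}},"required":["targets"]}

```bash
mkdir -p pics; cat > h.py <<'E'
import numpy as np, cv2
from workcell import bot
def snap(n,f):
    i=bot.camera_info(n); im=bot.camera(n); cv2.imwrite(f,im[:,:,::-1]); return im,i
def ray(i,px):
    f=240/np.tan(np.radians(i['vertical_fov'])/2)
    K=np.array([[f,0,i['cx']],[0,f,i['cy']],[0,0,1]])
    u=cv2.undistortPoints(np.array(px,float).reshape(-1,1,2),K,np.array(i['D'],float))[:,0]
    d=np.c_[u[:,0],-u[:,1],-np.ones(len(u))]; T=np.array(i['pose'])
    return T[:3,3],d@T[:3,:3].T
def at(i,px,z):
    o,d=ray(i,px); z=np.broadcast_to(z,len(d)); return o+d*((z-o[2])/d[:,2])[:,None]
def proj(i,P):
    T=np.array(i['pose']); f=240/np.tan(np.radians(i['vertical_fov'])/2)
    K=np.array([[f,0,i['cx']],[0,f,i['cy']],[0,0,1]])
    p=(np.array(P,float)-T[:3,3])@T[:3,:3]*[1,-1,-1]
    return cv2.projectPoints(p,np.zeros(3),np.zeros(3),K,np.array(i['D'],float))[0][:,0]
E
python3 - <<'E'
from h import *
im,i=snap('top','pics/top.png'); print(i)
print(bot.get_obs(), bot.grip_point_offset)
E
```

```text
{'vertical_fov': 50.041284278265834, 'cx': 316.74367950637964, 'cy': 232.2493377478492, 'D': array([-0.07925869,  0.        ,  0.        ,  0.        ,  0.        ]), 'pose': array([[ 0.01826485,  0.9960487 , -0.08691019,  0.44069968],
       [-0.99977875,  0.01728772, -0.01198248,  0.10078273],
       [-0.01043265,  0.08710982,  0.99614409,  1.31796271],
       [ 0.        ,  0.        ,  0.        ,  1.        ]])}
{'clock': 0.05, 'joint_pos': array([1.33999699e+00, 2.41430545e-01, 3.73930472e-03, 1.33523170e+00,
       1.21101760e-06, 1.57081515e+00]), 'joint_vel': array([-0.00162809, -0.00187709,  0.00236017,  0.00160916,  0.00014069,
       -0.00019984]), 'tau': array([ 1.99365190e-04, -3.73493922e+01,  2.53291333e+01,  1.09920593e-02,
       -3.04692685e-05, -7.35547133e-06]), 'eef_pos': array([0.11423154, 0.48612085, 0.23040997]), 'tool_rot': array([ 1.15152991e-01,  9.93347199e-01, -1.05616384e-03, -1.23024374e-04]), 'ft_force': array([-0.37067038,  0.49512557, -1.11422498]), 'ft_torque': array([0.00971211, 0.02914678, 0.01483554]), 'grasp_force': 0.0, 'grip_width': 0.08527639908676077} 0.0187
```

View pics/top.png

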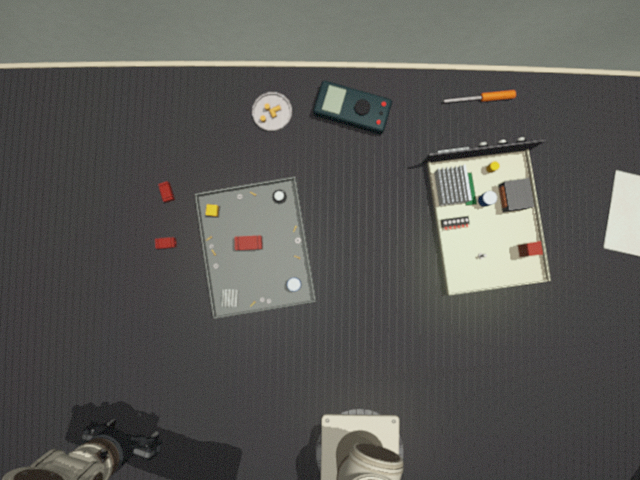

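The top view shows the tray at about (255,247) with the spacer at about (249,243). The chassis is at about (490,222), with its stud near (480,256) and the fitted spacer at (530,249). I'll enlarge the spacer and stud next.

```bash
python3 - <<'E'
from h import *
im=cv2.imread('pics/top.png')
a=cv2.resize(im[215:275,210:290],None,fx=5,fy=5,interpolation=cv2.INTER_CUBIC)
b=cv2.resize(im[225:285,455:535],None,fx=5,fy=5,interpolation=cv2.INTER_CUBIC)
cv2.imwrite('pics/crop.png',np.hstack([a,b]))
i=bot.camera_info('top')
# red blob
r=im[:,:,2].astype(int)-im[:,:,1]; m=(r>60).astype(np.uint8); m[:,:205]=0;m[:,300:]=0;m[:215]=0;m[275:]=0
c=max(cv2.findContours(m,0,1)[0],key=cv2.contourArea); rc=cv2.minAreaRect(c); bx=cv2.boxPoints(rc); print(rc); print(at(i,bx,0.038).round(4))
print('tray rim corners',at(i,[(195,194),(295,178),(315,300),(215,317)],.03).round(3))
print('chassis corners',at(i,[(429,158),(530,150),(550,281),(448,294)],.032).round(3))
print('stud',at(i,[(480,256)],.048).round(4))
E
```

```text
((248.0, 242.5), (13.0, 26.0), 90.0)
[[0.5394 0.3209 0.038 ]
 [0.5405 0.2555 0.038 ]
 [0.508  0.2546 0.038 ]
 [0.5068 0.3198 0.038 ]]
tray rim corners [[0.646 0.428 0.03 ]
 [0.69  0.174 0.03 ]
 [0.384 0.118 0.03 ]
 [0.336 0.366 0.03 ]]
chassis corners [[ 0.748 -0.167  0.032]
 [ 0.775 -0.429  0.032]
 [ 0.44  -0.474  0.032]
 [ 0.404 -0.214  0.032]]
stud [[ 0.4994 -0.2901  0.048 ]]
```

View pics/crop.png

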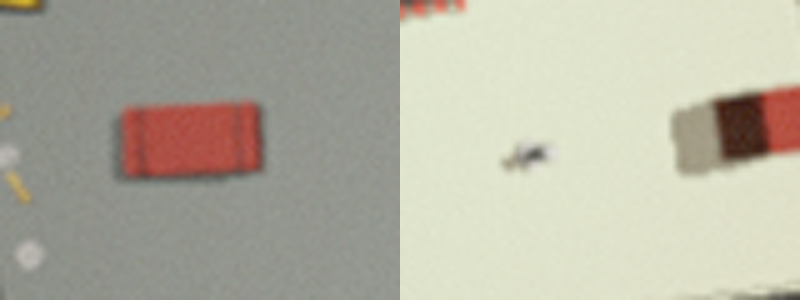

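The spacer is at about (0.523, 0.288), lying along y and yawed about 3°. The stud is at about (0.503, -0.302), and the chassis frame at yaw 7.7° gives the same spot. Next I plan a hover with the tool tilted 30° along the spacer's length.

```bash
cat >> h.py <<'E'
from scipy.spatial.transform import Rotation as Rn
def Rtool(a,y):
    a=np.array(a,float);a/=np.linalg.norm(a);y=np.array(y,float);y-=a*(a@y);y/=np.linalg.norm(y)
    return Rn.from_matrix(np.c_[np.cross(y,a),y,a])
def go(p,R,cur=None):
    o=bot.get_obs(); c=cur or (o['eef_pos'],Rn.from_quat(o['tool_rot']))
    print('clock',round(o['clock'],2),'joints',o['joint_pos'].round(2),'F',o['ft_force'].round(1),'w',round(o['grip_width'],4),'gf',round(o['grasp_force'],1))
    print('at',c[0].round(4),'shift',((np.array(p)-c[0])/.5).round(4),'rot',((R*c[1].inv()).as_rotvec()/(np.pi/4)).round(4))
C=np.array([.523,.288,.021]); u=np.array([.045,-1,0]); u/=np.linalg.norm(u)
def pick(back,C=C,u=u):
    a=-.5*u-np.array([0,0,.866]); R=Rtool(a,np.cross(u,[0,0,1])) 
    G=C+.008*u; G[2]=.029
    return G+(.019-back)*a,R
E
python3 - <<'E'
from h import *
p,R=pick(.15); print(p,R.as_matrix()); go(p,R)
E
```

```text
[0.52630416 0.21457431 0.142446  ] [[ 3.89314592e-02 -9.98989035e-01 -2.24777478e-02]
 [-8.65143538e-01 -4.49545066e-02  4.99505507e-01]
 [-5.00011000e-01  8.32667268e-17 -8.66019053e-01]]
clock 0.05 joints [1.34 0.24 0.   1.34 0.   1.57] F [-0.4  0.5 -1.1] w 0.0853 gf 0.0
at [0.1142 0.4861 0.2304] shift [ 0.8241 -0.5431 -0.1759] rot [ 0.4937 -0.5903  2.2911]
```

step_arm(targets="1 0.08 -0.05 0 0.02 -0.03 0.12;1 0.16 -0.1 0 0.05 -0.06 0.24;1 0.24 -0.15 0 0.08 -0.1 0.36;1 0.32 -0.2 0 0.1 -0.12 0.48;1 0.4 -0.25 -0.02 0.13 -0.15 0.6;1 0.48 -0.3 -0.04 0.15 -0.18 0.7;1 0.55 -0.35 -0.06 0.17 -0.2 0.8;1 0.6 -0.4 -0.08 0.2 -0.23 0.9;1 0.6 -0.4 -0.1 0.21 -0.25 1;1 0.6 -0.4 -0.1 0.21 -0.25 1")

```text
clock: 0.88
eef_pos: [0.4167, 0.2806, 0.1774]
tool_rot: [-0.27, 0.955, 0.088, 0.084]
ft_force: [-1.4, 0.4, -0.9]
grip_width: 0.0853
grasp_force: 0.0
```

```bash
python3 - <<'E'
from h import *
go(*pick(.15))
E
```

```text
clock 0.88 joints [ 0.51  0.12 -0.32  0.93  0.13 -0.03] F [-1.4  0.4 -0.9] w 0.0853 gf 0.0
at [0.4167 0.2806 0.1774] shift [ 0.2191 -0.1321 -0.0699] rot [ 0.2929 -0.3366  1.3002]
```

step_arm(targets="1 0.22 -0.13 -0.07 0.22 -0.26 1;1 0.22 -0.13 -0.07 0.22 -0.26 1;1 0.22 -0.13 -0.07 0.22 -0.26 1;1 0.22 -0.13 -0.07 0.22 -0.26 1;1 0.22 -0.13 -0.07 0.22 -0.26 1;1 0.22 -0.13 -0.07 0.22 -0.26 1;1 0.22 -0.13 -0.07 0.22 -0.26 1;1 0.22 -0.13 -0.07 0.22 -0.26 1")

```text
clock: 1.55
eef_pos: [0.5244, 0.2205, 0.1447]
tool_rot: [-0.616, 0.753, 0.169, 0.16]
ft_force: [-0.1, -0.9, 0.3]
grip_width: 0.0856
grasp_force: 0.0
```

```bash
python3 - <<'E'
from h import *
go(*pick(.15))
E
```

```text
clock 1.55 joints [ 0.16  0.34 -0.18  0.93  0.46 -1.18] F [-0.1 -0.9  0.3] w 0.0856 gf 0.0
at [0.5244 0.2205 0.1447] shift [ 0.0039 -0.0119 -0.0045] rot [ 0.067  -0.0782  0.2918]
```

step_arm(targets="1 0 -0.01 0 0.07 -0.08 0.29;1 0 -0.01 0 0.07 -0.08 0.29;1 0 -0.01 0 0.07 -0.08 0.29;1 0 -0.01 0 0.07 -0.08 0.29")

```text
clock: 1.88
eef_pos: [0.5242, 0.2168, 0.1458]
tool_rot: [0.696, -0.669, -0.187, -0.18]
ft_force: [0.6, 0.1, 1.2]
grip_width: 0.0852
grasp_force: 0.0
```

```bash
python3 - <<'E'
from h import *
go(*pick(.15))
im,i=snap('wrist','pics/w1.png')
R=np.c_[u,np.cross([0,0,1],u),[0,0,1]]
cs=np.array([C+[0,0,0]+R@np.array([sx*.033,sy*.017,.017]) for sx,sy in((-1,-1),(1,-1),(1,1),(-1,1))])
print('expected top corners',proj(i,cs).round(1).tolist()); print(np.array(i['pose']).round(3))
E
```

```text
clock 1.88 joints [ 0.12  0.39 -0.14  1.    0.52 -1.48] F [0.6 0.1 1.2] w 0.0852 gf 0.0
at [0.5242 0.2168 0.1458] shift [ 0.0042 -0.0044 -0.0066] rot [-0.0028  0.001   0.0074]
expected top corners [[336.9, 266.6], [339.7, 211.7], [295.5, 211.8], [299.6, 266.7]]
[[-0.999  0.029  0.027  0.53 ]
 [-0.04  -0.697 -0.716  0.085]
 [-0.002 -0.716  0.698  0.234]
 [ 0.     0.     0.     1.   ]]
```

View pics/w1.png

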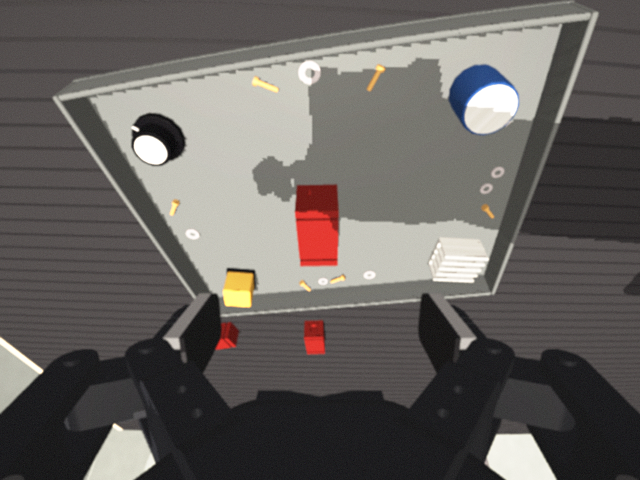

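The wrist view shows the spacer at (297-339, 185-266), which matches the predicted top corners. The darker part above row 212 or so could be the -y end face seen obliquely, so I'll zoom in.

```bash
python3 - <<'E'
from h import *
im=cv2.imread('pics/w1.png')[175:275,260:380]
cv2.imwrite('pics/c2.png',cv2.resize(np.clip(im*1.4,0,255).astype(np.uint8),None,fx=6,fy=6,interpolation=cv2.INTER_CUBIC))
E
```

```text
(no output)
```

View pics/c2.png

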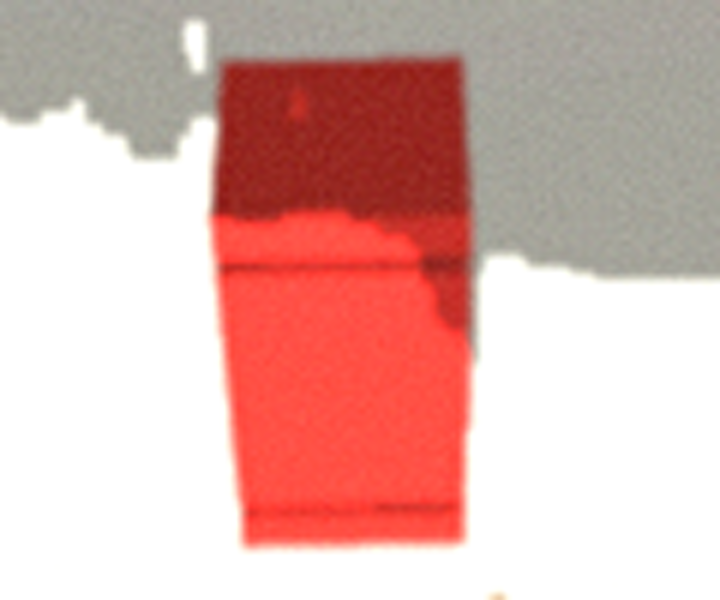

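The lit top face matches the prediction within about 1 px, so the pose is confirmed. The dark -y end face, at crop (215-470, 60-215), shows no hole, so the drilled end is probably +y. I'll grip with the +y end up so the blank end gets tested. That means turning the tool 180° about z at hover.

```bash
python3 - <<'E'
from h import *
go(*pick(.15,u=-u))
E
```

```text
clock 1.93 joints [ 0.12  0.39 -0.14  1.    0.52 -1.48] F [0.3 0.3 0.3] w 0.0854 gf 0.0
at [0.5241 0.2171 0.146 ] shift [-0.0087  0.2887 -0.0072] rot [ 3.4000e-03  4.9000e-03 -3.9942e+00]
```

step_arm(targets="1 0 0.04 0.02 0 0 -0.15;1 0 0.08 0.02 0 0 -0.3;1 0 0.1 0.02 0 0 -0.45;1 0 0.1 0.02 0 0 -0.6;1 0 0.1 0.02 0 0 -0.75;1 0 0.1 0.02 0 0 -0.9;1 0 0.1 0.02 0 0 -1;1 0 0.1 0.02 0 0 -1")

```text
clock: 2.6
eef_pos: [0.522, 0.2682, 0.1567]
tool_rot: [-0.389, 0.884, 0.104, 0.239]
ft_force: [-0.5, -0.4, -0.4]
grip_width: 0.0853
grasp_force: 0.0
```

step_arm(targets="1 0 0.04 0 0 0 -0.15;1 0 0.08 0 0 0 -0.3;1 0 0.1 0 0 0 -0.45;1 0 0.1 0 0 0 -0.6;1 0 0.1 0 0 0 -0.75;1 0 0.1 0 0 0 -0.9;1 0 0.1 0 0 0 -1;1 0 0.1 0 0 0 -1")

```text
clock: 3.27
eef_pos: [0.5242, 0.3191, 0.1567]
tool_rot: [-0.022, 0.965, 0.005, 0.26]
ft_force: [-0.5, 0.9, 0.1]
grip_width: 0.0856
grasp_force: 0.0
```

step_arm(targets="1 0 0.04 0 0 0 -0.15;1 0 0.08 0 0 0 -0.3;1 0 0.1 0 0 0 -0.45;1 0 0.1 0 0 0 -0.6;1 0 0.1 0 0 0 -0.75;1 0 0.1 0 0 0 -0.9;1 0 0.1 0 0 0 -1;1 0 0.1 0 0 0 -1")

```text
clock: 3.93
eef_pos: [0.5252, 0.3677, 0.1553]
tool_rot: [0.349, 0.9, -0.096, 0.241]
ft_force: [1.1, 0.9, -0.8]
grip_width: 0.0855
grasp_force: 0.0
```

```bash
python3 - <<'E'
from h import *
go(*pick(.15,u=-u))
E
```

```text
clock 3.93 joints [ 0.85  0.56  0.18  1.21 -0.53  1.6 ] F [ 1.1  0.9 -0.8] w 0.0855 gf 0.0
at [0.5252 0.3677 0.1553] shift [-0.011  -0.0125 -0.0258] rot [ 0.005  -0.0051 -0.9989]
```

step_arm(targets="1 -0.01 -0.01 -0.02 0 0 -0.16;1 -0.01 -0.01 -0.02 0 0 -0.3;1 -0.01 -0.01 -0.02 0 0 -0.45;1 -0.01 -0.01 -0.02 0 0 -0.6;1 -0.01 -0.01 -0.02 0 0 -0.75;1 -0.01 -0.01 -0.02 0 0 -0.9;1 -0.01 -0.01 -0.02 0 0 -1;1 -0.01 -0.01 -0.02 0 0 -1;1 -0.01 -0.01 -0.02 0 0 -1")

```text
clock: 4.68
eef_pos: [0.52, 0.3612, 0.1455]
tool_rot: [0.666, 0.699, -0.181, 0.186]
ft_force: [0.6, -0.2, 0.3]
grip_width: 0.0852
grasp_force: 0.0
```

```bash
python3 - <<'E'
from h import *
go(*pick(.15,u=-u))
go(*pick(.0,u=-u))
E
```

```text
clock 4.68 joints [ 0.78  0.87  0.7   1.78 -0.38  2.38] F [ 0.6 -0.2  0.3] w 0.0852 gf 0.0
at [0.52   0.3612 0.1455] shift [-0.0006  0.0005 -0.006 ] rot [ 0.0034 -0.0069 -0.0016]
clock 4.68 joints [ 0.78  0.87  0.7   1.78 -0.38  2.38] F [ 0.6 -0.2  0.3] w 0.0852 gf 0.0
at [0.52   0.3612 0.1455] shift [ 0.0061 -0.1493 -0.2658] rot [ 0.0034 -0.0069 -0.0016]
```

step_arm(targets="1 0.001 -0.035 -0.06 0 0 0;1 0.002 -0.07 -0.12 0 0 0;1 0.003 -0.1 -0.18 0 0 0;1 0.005 -0.13 -0.23 0 0 0;1 0.006 -0.14 -0.25 0 0 0;1 0.006 -0.149 -0.262 0 0 0;1 0.006 -0.149 -0.262 0 0 0;1 0.006 -0.149 -0.262 0 0 0")

```text
clock: 5.35
eef_pos: [0.5224, 0.2876, 0.0164]
tool_rot: [0.667, 0.698, -0.181, 0.187]
ft_force: [1.1, -0.2, 0.2]
grip_width: 0.0857
grasp_force: 0.0
```

```bash
python3 - <<'E'
from h import *
go(*pick(.0,u=-u))
E
```

```text
clock 5.35 joints [ 0.71  0.85  0.32  1.38 -0.41  2.3 ] F [ 1.1 -0.2  0.2] w 0.0857 gf 0.0
at [0.5224 0.2876 0.0164] shift [ 0.0012 -0.0023 -0.0077] rot [ 0.003  -0.0038 -0.0007]
```

step_arm(targets="1 0 -0.002 -0.006 0 0 0;-1 0 -0.002 -0.006 0 0 0;-1 0 -0.002 -0.006 0 0 0;-1 0 -0.002 -0.006 0 0 0;-1 0 -0.002 -0.006 0 0 0;-1 0 -0.002 -0.006 0 0 0;-1 0 -0.002 -0.006 0 0 0;-1 0 -0.002 -0.006 0 0 0;-1 0 -0.002 -0.006 0 0 0;-1 0 -0.002 -0.006 0 0 0")

```text
clock: 6.18
eef_pos: [0.5227, 0.2869, 0.0128]
tool_rot: [0.667, 0.698, -0.181, 0.187]
ft_force: [-0.2, 3.9, 2.8]
grip_width: 0.0331
grasp_force: 60.7
```

Gripped, at a width of about 33 mm. Lifting straight up.

step_arm(targets="-1 0 0 0.02 0 0 0;-1 0 0 0.06 0 0 0;-1 0 0 0.12 0 0 0;-1 0 0 0.18 0 0 0;-1 0 0 0.24 0 0 0;-1 0 0 0.3 0 0 0;-1 0 0 0.36 0 0 0;-1 0 0 0.4 0 0 0;-1 0 0 0.4 0 0 0;-1 0 0 0.4 0 0 0")

```text
clock: 7.02
eef_pos: [0.5227, 0.2862, 0.2133]
tool_rot: [0.668, 0.698, -0.18, 0.187]
ft_force: [0.5, 0.8, -1.3]
grip_width: 0.033
grasp_force: 60.3
```

```bash
python3 - <<'E'
from h import *
o=bot.get_obs(); print(o['grip_width'],o['grasp_force'],o['joint_pos'].round(2),o['eef_pos'])
im,i=snap('wrist','pics/w2.png')
im,i=snap('scene','pics/s1.png'); print(i)
cv2.imwrite('pics/ws.png',np.hstack([cv2.resize(cv2.imread(f),(400,300),interpolation=cv2.INTER_AREA) for f in('pics/w2.png','pics/s1.png')]))
E
```

```text
0.03304366935856749 60.250154212117195 [ 0.7   0.71  0.58  1.78 -0.41  2.3 ] [0.52270691 0.28624265 0.21326527]
{'vertical_fov': 56.83607878253517, 'cx': 320.19354751516306, 'cy': 240.7106710232021, 'D': array([-0.06067367,  0.        ,  0.        ,  0.        ,  0.        ]), 'pose': array([[-0.84463455, -0.41111552,  0.34289431,  0.86402255],
       [ 0.53507152, -0.62789744,  0.56519313,  0.63759223],
       [-0.01705721,  0.66085463,  0.75032007,  0.80676648],
       [ 0.        ,  0.        ,  0.        ,  1.        ]])}
```

View pics/ws.png

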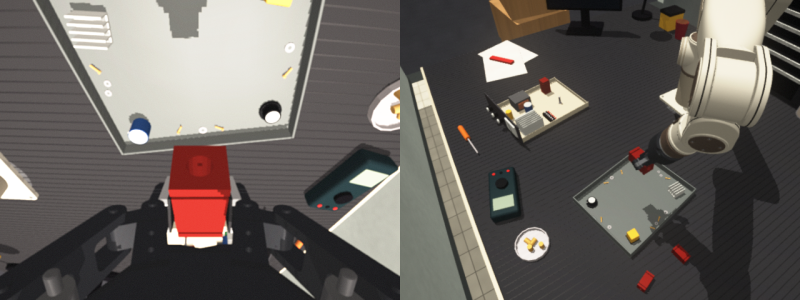

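The spacer is held. Its upper (+y) end face, at about (320,260) in full-resolution wrist pixels, shows a round hole, so that end is the drilled one. Next I check its pose in the hand and refine the stud from the scene view near (256,160).

```bash
cat >> h.py <<'E'
Rg=Rn.from_quat([.667,.698,-.181,.187]); Pg=np.array([.5227,.2869,.0128])
ul=Rg.inv().apply(-u); cl=Rg.inv().apply(C-Pg)   # spacer axis, centre in tool
nl=np.cross([0,1,0],ul); nl/=np.linalg.norm(nl)
E
python3 - <<'E'
from h import *
print('ul',ul.round(3),'cl',cl.round(4))
o=bot.get_obs(); R=Rn.from_quat(o['tool_rot']); P=o['eef_pos']
i=bot.camera_info('wrist')
cs=[P+R.apply(cl+.033*ul+.017*a*np.array([0,1,0])+.017*b*nl) for a,b in((1,1),(1,-1),(-1,-1),(-1,1))]
pw=proj(i,cs); print('w corners pred',pw.round(1).tolist())
j=bot.camera_info('scene'); ps=proj(j,[[.504,-.303,.048],[.504,-.303,.012]]); pt=proj(bot.camera_info('top'),[[.504,-.303,.048],[.504,-.303,.012]])
print('stud scene pred',ps.round(1).tolist(),'top',pt.round(1).tolist())
w=cv2.imread('pics/w2.png')[220:400,240:400]; s=cv2.imread('pics/s1.png')
x,y=ps[0].astype(int); s=s[y-23:y+22,x-20:x+20]; print('scene crop origin',x-20,y-23)
cv2.imwrite('pics/c3.png',np.hstack([cv2.resize(w,(400,450),interpolation=cv2.INTER_CUBIC),cv2.resize(s,(400,450),interpolation=cv2.INTER_CUBIC)]))
E
```

```text
ul [ 0.865 -0.    -0.503] cl [-0.0032  0.0003 -0.0076]
w corners pred [[369.7, 304.9], [361.0, 233.8], [277.6, 233.8], [269.0, 304.9]]
stud scene pred [[253.0, 155.1], [254.6, 165.3]] top [[485.1, 254.2], [480.7, 254.9]]
scene crop origin 232 132
```

View pics/c3.png

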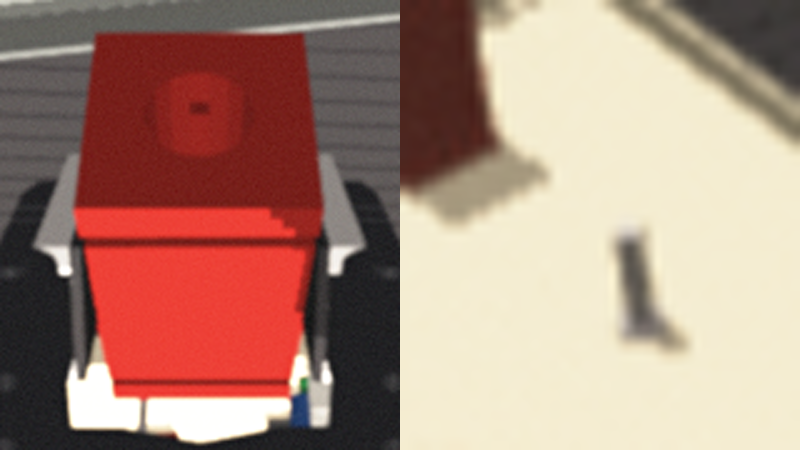

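The held pose matches the prediction within about 1 px. The stud's top is at about scene pixel (254.6,155.1) and top-view pixel (483.6,254.6). I'll triangulate it and plan the hover above it.

```bash
cat >> h.py <<'E'
def stand(S,z,az):
    h=np.array([np.cos(az),np.sin(az),0]); y=np.array([-h[1],h[0],0])
    Rw=np.c_[[0,0,1],y,np.cross([0,0,1],y)]; Rt=np.c_[ul,[0,1,0],np.cross(ul,[0,1,0])]
    R=Rn.from_matrix(Rw@Rt.T); return np.array([S[0],S[1],z+.033])-R.apply(cl),R
E
python3 - <<'E'
from h import *
from scipy.optimize import least_squares
s=bot.camera_info('scene');t=bot.camera_info('top')
f=lambda p:np.r_[proj(s,[[*p,.048]])[0]-[254.6,155.1],proj(t,[[*p,.048]])[0]-[483.6,254.6]]
r=least_squares(f,[.5,-.3]); print(r.x,r.fun)
for az in(-.54,-.3):
  p,R=stand(r.x,.048+.06,az); print(p,R.apply([0,0,1])); go(p,R)
E
```

```text
[ 0.50192775 -0.29932487] [-0.36643674  0.43448064  0.04759539  0.42901374]
[ 0.49472779 -0.29538503  0.13991453] [-0.74156208  0.44439011 -0.50259637]
clock 7.12 joints [ 0.7   0.72  0.58  1.78 -0.41  2.3 ] F [-0.3 -0.1 -1.4] w 0.0328 gf 60.2
at [0.5218 0.2856 0.2107] shift [-0.0542 -1.162  -0.1416] rot [1.7814 1.0534 0.9726]
[ 0.49399764 -0.29720941  0.13991453] [-0.82594011  0.25538173 -0.50259637]
clock 7.12 joints [ 0.7   0.72  0.58  1.78 -0.41  2.3 ] F [-0.3 -0.1 -1.4] w 0.0328 gf 60.2
at [0.5218 0.2856 0.2107] shift [-0.0556 -1.1656 -0.1416] rot [1.6726 1.2822 1.2055]
```

```bash
sed -i 's/y=np.array(\[-h\[1\],h\[0\],0\])/y=np.array([h[1],-h[0],0])/' h.py; cat >> h.py <<'E'
S=np.array([.502,-.2995])
E
python3 - <<'E'
from h import *
p,R=stand(S,.108,-.1); print(p,R.apply([0,0,1])); go(p,R)
p,R=stand(S,.108,1.53); go(p,R)
E
```

```text
[ 0.51019231 -0.29999783  0.13991453] [ 0.86021281 -0.08620213 -0.50259637]
clock 7.12 joints [ 0.7   0.72  0.58  1.78 -0.41  2.3 ] F [-0.3 -0.1 -1.4] w 0.0328 gf 60.2
at [0.5218 0.2856 0.2107] shift [-0.0232 -1.1712 -0.1416] rot [ 1.5182 -1.6166 -1.6781]
clock 7.12 joints [ 0.7   0.72  0.58  1.78 -0.41  2.3 ] F [-0.3 -0.1 -1.4] w 0.0328 gf 60.2
at [0.5218 0.2856 0.2107] shift [-0.0396 -1.1538 -0.1416] rot [ 2.0031 -0.0035 -0.0909]
```

step_arm(targets="-1 -0.02 -0.06 0.02 0.07 -0.08 -0.08;-1 -0.04 -0.12 0.04 0.15 -0.16 -0.17;-1 -0.06 -0.18 0.05 0.23 -0.24 -0.25;-1 -0.08 -0.24 0.05 0.3 -0.32 -0.34;-1 -0.08 -0.3 0.05 0.38 -0.4 -0.42;-1 -0.08 -0.36 0.05 0.45 -0.48 -0.5;-1 -0.08 -0.42 0.05 0.53 -0.56 -0.59;-1 -0.08 -0.48 0.05 0.6 -0.64 -0.67;-1 -0.08 -0.54 0.05 0.68 -0.72 -0.75;-1 -0.08 -0.6 0.05 0.75 -0.8 -0.83")

```text
clock: 7.95
eef_pos: [0.4804, -0.0153, 0.2352]
tool_rot: [0.896, 0.385, 0.182, 0.125]
ft_force: [-0.1, -0.1, -1.3]
grip_width: 0.0333
grasp_force: 60.1
```

```bash
python3 - <<'E'
from h import *
p,R=stand(S,.108,-.1); go(p,R)
E
```

```text
clock 7.95 joints [ 0.03 -0.12 -0.48  0.78 -0.1   2.34] F [-0.1 -0.1 -1.3] w 0.0333 gf 60.1
at [ 0.4804 -0.0153  0.2352] shift [ 0.0597 -0.5694 -0.1907] rot [ 0.7654 -0.8148 -0.8427]
```

step_arm(targets="-1 0 -0.06 0 0.08 -0.08 -0.08;-1 0 -0.12 0 0.15 -0.16 -0.17;-1 0 -0.18 0 0.23 -0.24 -0.25;-1 0 -0.24 0 0.3 -0.32 -0.34;-1 0.01 -0.3 0 0.38 -0.4 -0.42;-1 0.02 -0.36 0 0.45 -0.48 -0.5;-1 0.03 -0.42 0 0.53 -0.56 -0.59;-1 0.04 -0.48 0 0.6 -0.64 -0.67;-1 0.05 -0.54 -0.02 0.68 -0.72 -0.75;-1 0.06 -0.57 -0.04 0.76 -0.81 -0.84")

```text
clock: 8.78
eef_pos: [0.5115, -0.3024, 0.217]
tool_rot: [0.867, -0.043, 0.496, 0.028]
ft_force: [1.9, -1.2, -1.9]
grip_width: 0.0331
grasp_force: 60.2
```

```bash
python3 - <<'E'
from h import *
p,R=stand(S,.108,-.1); go(p,R)
E
```

```text
clock 8.78 joints [-0.83  0.08 -0.81 -0.23  0.61  2.71] F [ 1.9 -1.2 -1.9] w 0.0331 gf 60.2
at [ 0.5115 -0.3024  0.217 ] shift [-0.0027  0.0048 -0.1542] rot [ 0.008 -0.005  0.004]
```

step_arm(targets="-1 -0.002 0.005 -0.05 0.008 -0.005 0.004;-1 -0.002 0.005 -0.1 0.008 -0.005 0.004;-1 -0.002 0.005 -0.14 0.008 -0.005 0.004;-1 -0.002 0.005 -0.18 0.008 -0.005 0.004;-1 -0.002 0.005 -0.21 0.008 -0.005 0.004;-1 -0.002 0.005 -0.22 0.008 -0.005 0.004;-1 -0.002 0.005 -0.22 0.008 -0.005 0.004;-1 -0.002 0.005 -0.22 0.008 -0.005 0.004")

```text
clock: 9.45
eef_pos: [0.5107, -0.2954, 0.1064]
tool_rot: [0.867, -0.04, 0.496, 0.023]
ft_force: [-0.4, -0.0, -1.0]
grip_width: 0.0331
grasp_force: 60.2
```

```bash
python3 - <<'E'
from h import *
p,R=stand(S,.048,-.1); go(p,R)
o=bot.get_obs(); R=Rn.from_quat(o['tool_rot']); c=o['eef_pos']+R.apply(cl); ax=R.apply(ul); print('centre',c.round(4),'axis',ax.round(3))
im,s=snap('scene','pics/s2.png')
print('pred lower end centre',proj(s,[c-.033*ax]).round(1),'top',proj(s,[c+.033*ax]).round(1),'stud',proj(s,[[*S,.048],[*S,.012]]).round(1).tolist())
cv2.imwrite('pics/c4.png',cv2.resize(cv2.imread('pics/s2.png')[110:190,205:305],None,fx=8,fy=8 if 0 else 7,interpolation=cv2.INTER_CUBIC)[:560])
E
```

```text
clock 9.45 joints [-0.83  0.38 -0.94 -0.64  0.62  2.71] F [-0.4 -0.  -1. ] w 0.0331 gf 60.2
at [ 0.5107 -0.2954  0.1064] shift [-0.0011 -0.0092 -0.0531] rot [ 0.0001 -0.0054 -0.01  ]
centre [ 0.5026 -0.295   0.1076] axis [0.004 0.    1.   ]
pred lower end centre [[253.6 148.6]] top [[250.3 128.1]] stud [[254.2, 155.5], [255.8, 165.7]]
```

View pics/c4.png

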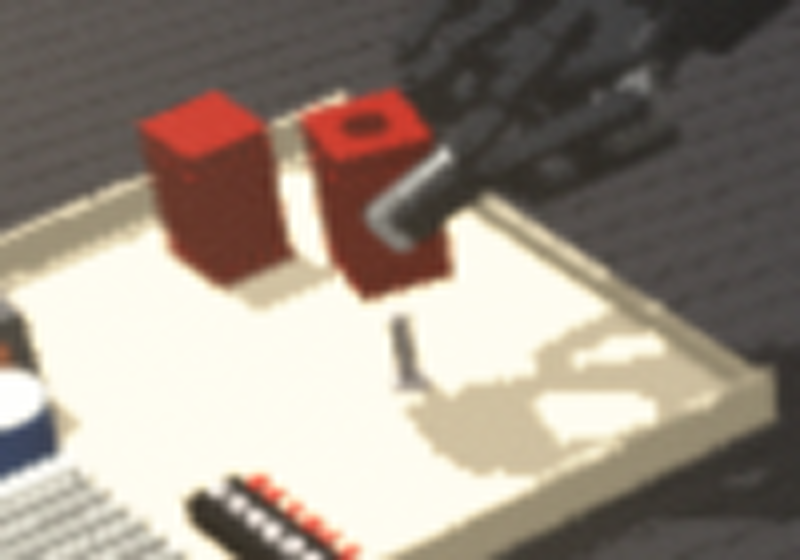

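The hole faces up, at crop (366,125), right where predicted. The stud's top is at crop (401,318), also as expected. I'll correct y by -4.6 mm and come down to about 3 mm above it.

step_arm(targets="-1 0 -0.009 -0.02 0 0 -0.01;-1 -0.001 -0.009 -0.04 0 0 -0.01;-1 -0.001 -0.009 -0.045 0 0 -0.01;-1 -0.001 -0.009 -0.047 0 0 -0.01;-1 -0.001 -0.009 -0.047 0 0 -0.01;-1 -0.001 -0.009 -0.047 0 0 -0.01")

```text
clock: 10.0
eef_pos: [0.5111, -0.3007, 0.085]
tool_rot: [0.866, -0.042, 0.498, 0.026]
ft_force: [0.5, -0.5, -0.8]
grip_width: 0.033
grasp_force: 60.2
```

```bash
python3 - <<'E'
from h import *
go(*stand(S,.048,-.1))
E
```

```text
clock 10.0 joints [-0.83  0.45 -0.94 -0.73  0.61  2.72] F [ 0.5 -0.5 -0.8] w 0.033 gf 60.2
at [ 0.5111 -0.3007  0.085 ] shift [-0.0019  0.0014 -0.0102] rot [ 0.004  -0.0016 -0.0003]
```

Now descending in steps of about 1 mm, watching the force.

step_arm(targets="-1 -0.002 0.001 -0.002 0 0 0;-1 -0.002 0.001 -0.004 0 0 0;-1 -0.002 0.001 -0.006 0 0 0;-1 -0.002 0.001 -0.008 0 0 0;-1 -0.002 0.001 -0.008 0 0 0")

```text
clock: 10.42
eef_pos: [0.5098, -0.2999, 0.0798]
tool_rot: [0.866, -0.043, 0.497, 0.026]
ft_force: [-0.3, 0.3, -1.2]
grip_width: 0.0331
grasp_force: 60.2
```

step_arm(targets="-1 0 0 -0.001 0 0 0;-1 0 0 -0.002 0 0 0;-1 0 0 -0.003 0 0 0;-1 0 0 -0.003 0 0 0")

```text
clock: 10.75
eef_pos: [0.5099, -0.3, 0.0786]
tool_rot: [0.866, -0.043, 0.497, 0.026]
ft_force: [-0.2, 0.9, -0.7]
grip_width: 0.0335
grasp_force: 60.4
```

step_arm(targets="-1 0 0 -0.001 0 0 0;-1 0 0 -0.002 0 0 0;-1 0 0 -0.003 0 0 0;-1 0 0 -0.003 0 0 0")

```text
clock: 11.08
eef_pos: [0.5104, -0.3001, 0.0785]
tool_rot: [0.866, -0.042, 0.498, 0.026]
ft_force: [-2.8, 1.7, 6.7]
grip_width: 0.0329
grasp_force: 61.1
```

step_arm(targets="-1 0 0 -0.001 0 0 0;-1 0 0 -0.002 0 0 0;-1 0 0 -0.002 0 0 0;-1 0 0 -0.002 0 0 0")

```text
clock: 11.42
eef_pos: [0.5108, -0.3002, 0.0784]
tool_rot: [0.865, -0.041, 0.499, 0.026]
ft_force: [-4.8, 2.3, 9.6]
grip_width: 0.033
grasp_force: 61.4
```

The force has risen to about 10 N with no further travel, so the end stops on top of the stud and is blank. I'll check the centring in one picture.

```bash
python3 - <<'E'
from h import *
o=bot.get_obs(); R=Rn.from_quat(o['tool_rot']); c=o['eef_pos']+R.apply(cl); ax=R.apply(ul); print('lower end',(c-.033*ax).round(4),'axis',ax.round(3),o['ft_force'].round(1))
im,s=snap('scene','pics/s3.png')
print(proj(s,[c-.033*ax]).round(1))
cv2.imwrite('pics/c5.png',cv2.resize(cv2.imread('pics/s3.png')[120:180,225:285],None,fx=9,fy=9,interpolation=cv2.INTER_CUBIC))
E
```

```text
lower end [ 0.5026 -0.2998  0.0465] axis [-0.002  0.005  1.   ] [-4.8  2.3  9.6]
[[254. 156.]]
```

View pics/c5.png

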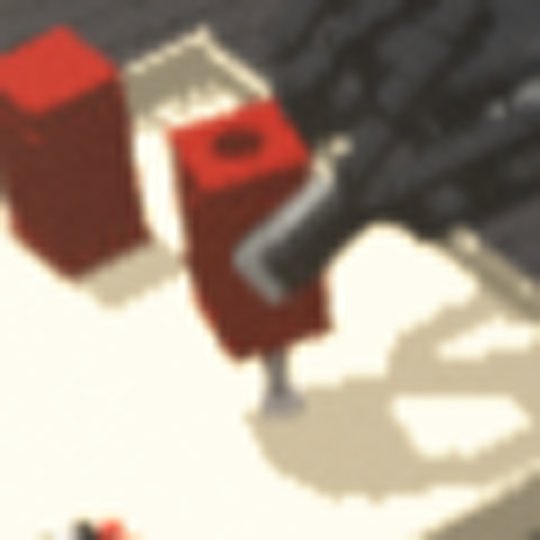

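The spacer rests upright on the stud, which meets the middle of its underside: its base is at crop (280,405), as predicted. The hole faces up. Lifting to 20 cm.

step_arm(targets="-1 0 0 0.02 0 0 0;-1 0 0 0.06 0 0 0;-1 0 0 0.1 0 0 0;-1 0 0 0.15 0 0 0;-1 0 0 0.2 0 0 0;-1 0 0 0.23 0 0 0;-1 0 0 0.25 0 0 0;-1 0 0 0.25 0 0 0;-1 0 0 0.25 0 0 0;-1 0 0 0.25 0 0 0")

```text
clock: 12.3
eef_pos: [0.5092, -0.2994, 0.1996]
tool_rot: [0.867, -0.043, 0.496, 0.025]
ft_force: [-0.4, 0.0, -0.7]
grip_width: 0.033
grasp_force: 60.2
```

step_arm(targets="-1 0 0 0 0 0 0;-1 0 0 0 0 0 0;-1 0 0 0 0 0 0;-1 0 0 0 0 0 0;-1 0 0 0 0 0 0;-1 0 0 0 0 0 0")

```text
clock: 12.8
eef_pos: [0.5098, -0.2999, 0.2007]
tool_rot: [0.866, -0.043, 0.497, 0.026]
ft_force: [-0.1, -0.2, -1.7]
grip_width: 0.033
grasp_force: 60.2
```

```bash
python3 - <<'E'
from h import *
o=bot.get_obs(); R=Rn.from_quat(o['tool_rot']); c=o['eef_pos']+R.apply(cl); ax=R.apply(ul); print(c.round(4),ax.round(3),o['ft_force'].round(1),abs(o['joint_vel']).max())
im,s=snap('scene','pics/s4.png'); x,y=proj(s,[c])[0].astype(int); print(x,y)
cv2.imwrite('pics/c6.png',cv2.resize(cv2.imread('pics/s4.png')[max(0,y-40):y+40,x-40:x+40],None,fx=6,fy=6,interpolation=cv2.INTER_CUBIC))
E
```

```text
[ 0.5016 -0.2994  0.2018] [0.003 0.002 1.   ] [-0.1 -0.2 -1.7] 0.004368366299305251
246 106
```

View pics/c6.png

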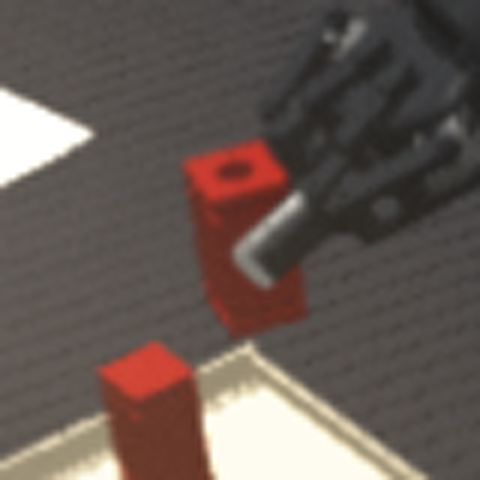

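The spacer is upright in the gripper with the hole up, at crop (237,170), clear of everything and still. Handing in.

```bash
python3 -c "
from h import *
print(bot.job_done())"
```

```text
the job is handed in; nothing more can be done
None
```

The job is handed in, with no verdict returned: the end tried on the stud stopped on top at about 10 N, so it is the blank one, and the spacer is now held still and upright, hole up, about 20 cm above the bench and touching nothing else.

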